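# Ply up test bars under the durometer foot and hold the press

### The job

On the hardness-tester stand, pack the gap between the steel anvil and the durometer's raised foot with the flat test bars, laid one on another, flat, lengthwise front to back and with the foot over the middle of their width, adding bars until the foot, pushed down by the knob on its spindle, bites on the stack before the spindle runs out of travel. Then let go of the bars, push the knob down firmly (a kilogram or two) but without ramming it so that the foot nips the stack, and finish holding it so for the reading: the program ends while the hand still presses. Leave spare bars clear of the stand and the other things on the bench where they are.

Things in the scene. Friction and masses are not known exactly. Their poses are not given: they have to be found in the camera images.
- stand: hardness-tester stand, fixed: grey base 200 x 140 x 24 mm with a bright steel anvil plate 110 x 110 mm on it, anvil top 30 mm above the bench. Origin on the bench under the foot's axis; z up, -x is its open front, roughly towards the robot. Base and anvil end 55 mm in front of the axis: a bar's tail overhangs there in free air. A 24 mm column, 250 mm high, stands 105 mm behind the axis
- head: grey head clamped on the column, arm 44 mm wide and 34 mm thick, carrying the spindle; it ends level with the spindle's axis in front (a 30 mm bush around the spindle) and stays put. Origin on the axis, level with the underside of the raised foot; the arm's underside is 120 mm above that. Its height differs from start to start
- durometer: dial durometer on the spindle; origin at the centre of the flat underside of its foot, an 18 mm steel disc. Spindle up, the foot hangs 22 to 44 mm above the anvil (differs from start to start). Above the foot is a round dial body 60 mm wide, 28 mm deep (14 mm to the front of the axis), lowest point 20 mm above the foot's underside. x, z as the stand
- knob: aluminium palm knob on top of the spindle, 40 mm diameter (flat top 34 mm), 17 mm thick; origin at the centre of its top face, 205 mm above the foot's underside on the same vertical axis. Push straight down here
- spindle (a joint): travel of spindle, durometer and knob together, m: 0 = up (rest), 0.018 = down on the end stop. The return spring resists a push with 3 N at the top, 6 N at the stop; force beyond that goes into the stack, or into the end stop if the stack is too low
- bar1: moulded grey plastic test bar, flat and plain, 130 x 36 x 10 mm (x, y, z), 56 g give or take a third; origin at the centre of the underside, x along its length, z up. Four alike lie in two piles of two on the bench, all pointing roughly away from the robot; this one starts as the lower of the first pile
- bar2: moulded grey plastic test bar, flat and plain, 130 x 36 x 10 mm (x, y, z), 56 g give or take a third; origin at the centre of the underside, x along its length, z up. Four alike lie in two piles of two on the bench, all pointing roughly away from the robot; this one starts as the upper of the first pile
- bar3: moulded grey plastic test bar, flat and plain, 130 x 36 x 10 mm (x, y, z), 56 g give or take a third; origin at the centre of the underside, x along its length, z up. Four alike lie in two piles of two on the bench, all pointing roughly away from the robot; this one starts as the lower of the second pile
- bar4: moulded grey plastic test bar, flat and plain, 130 x 36 x 10 mm (x, y, z), 56 g give or take a third; origin at the centre of the underside, x along its length, z up. Four alike lie in two piles of two on the bench, all pointing roughly away from the robot; this one starts as the upper of the second pile
- marker1: bystander: capped marker lying on the bench, 140 mm long, 15 mm thick; origin at its underside centre, x along it
- marker2: bystander: another such marker, lying
- test_block: bystander: round black rubber reference block, 50 mm diameter, 16 mm high; origin at its underside centre
- calliper: bystander: calliper lying on the bench, 230 mm long along x; origin near the middle of its beam, at the bench
- cap_box: bystander: clear open box of pen caps, 100 x 75 x 35 mm; origin at its underside centre
- pencil: bystander: pencil lying on the bench, 176 mm long along x, 7 mm thick
- weight: bystander: steel weight, 45 mm diameter, 58 mm high; origin at its underside centre

How it is judged:
At the end, for the whole second after the job is handed in: Foot on a bar and a bar on the anvil over 3 N each; hand on knob over 6 N, on no bar; all still. Each bar lies flat in the stack (level to 0.05 rad, squared to 0.25 rad, foot within 9 mm of mid-width, 10 mm from the end) or is clear, its centre 110 mm from the foot's axis (((x of durometer in the frame of bar1 between -0.055 and 0.055 m and y of durometer in the frame of bar1 between -0.009 and 0.009 m and angle between the z axis of bar1 and the z axis of stand, either way round below 0.05 rad and angle between the x axis of bar1 and the x axis of stand, either way round below 0.25 rad) or horizontal distance between durometer and bar1 above 0.11 m) and ((x of durometer in the frame of bar2 between -0.055 and 0.055 m and y of durometer in the frame of bar2 between -0.009 and 0.009 m and angle between the z axis of bar2 and the z axis of stand, either way round below 0.05 rad and angle between the x axis of bar2 and the x axis of stand, either way round below 0.25 rad) or horizontal distance between durometer and bar2 above 0.11 m) and ((x of durometer in the frame of bar3 between -0.055 and 0.055 m and y of durometer in the frame of bar3 between -0.009 and 0.009 m and angle between the z axis of bar3 and the z axis of stand, either way round below 0.05 rad and angle between the x axis of bar3 and the x axis of stand, either way round below 0.25 rad) or horizontal distance between durometer and bar3 above 0.11 m) and ((x of durometer in the frame of bar4 between -0.055 and 0.055 m and y of durometer in the frame of bar4 between -0.009 and 0.009 m and angle between the z axis of bar4 and the z axis of stand, either way round below 0.05 rad and angle between the x axis of bar4 and the x axis of stand, either way round below 0.25 rad) or horizontal distance between durometer and bar4 above 0.11 m) and (contact force between durometer and bar1 above 3 N or contact force between durometer and bar2 above 3 N or contact force between durometer and bar3 above 3 N or contact force between durometer and bar4 above 3 N) and (contact force between stand and bar1 above 3 N or contact force between stand and bar2 above 3 N or contact force between stand and bar3 above 3 N or contact force between stand and bar4 above 3 N) and contact force between any of the fingers, the arm and knob above 6 N and contact force between each of the arm, the fingers and bar1 below 0.5 N and contact force between each of the arm, the fingers and bar2 below 0.5 N and contact force between each of the arm, the fingers and bar3 below 0.5 N and contact force between each of the arm, the fingers and bar4 below 0.5 N and linear speed of each of bar1, bar2, bar3, bar4 below 0.01 m/s and velocity of joint spindle between -0.005 and 0.005 m/s); the arm keeps its last pose, push and grip.
It fails at once if another thing on the bench is shoved aside (distance of any of marker1, marker2, test_block, calliper, cap_box, pencil, weight from where it was at the start of the episode above 0.03 m).
It fails at once if the foot is rammed down on a bar with over 70 N (contact force between durometer and bar1 above 70 N or contact force between durometer and bar2 above 70 N or contact force between durometer and bar3 above 70 N or contact force between durometer and bar4 above 70 N).
It also fails if it takes over 72 s, if anything falls off the work surface, if the arm or the gripper's body presses on something with over 40 N, if the wrist force passes 120 N, or if a joint passes its speed limit or range.

### The arm

A 6-joint arm with a two-finger parallel gripper is mounted at the origin on the work surface. World frame = base frame: x ahead of the robot, y to its left, z up, the work surface at z = 0. Lengths are in m, angles in rad, forces in N, time in s.
With the tool pointing down it reaches from about 0.225 to 0.725 m from the base axis. Payload 3.1 kg.
Tool frame: the origin (TCP) lies between the finger pads; the fingertips stand 19 mm ahead of it and the grasp point (between the pads) is the TCP; z points along the fingers, y is the line along which they close (so a half turn about z gives the same grasp; the last joint's range is limited). The gripper opens to 85 mm and grips with 20 to 120 N. Pads are 22 mm wide; open, the fingers measure 114 mm over their backs; the gripper's body (76 mm by 85 mm) begins 54 mm behind the grasp point. The pads swing forward as they close: fully open they stand 13 mm farther back than shut.
Start: joints at [1.115, 0.048, 0.099, 1.622, 0, 1.443], TCP at [0.169, 0.497, 0.25] pointing down, gripper open.
Joint ranges: [-2.91, 2.91], [-0.99, 1.94], [-1.21, 1.42], [-2.12, 2.29], [-1.49, 1.47], [-3.14, 3.14]. Speed limits (rad/s): [2.79, 2.79, 3.14, 3.14, 3.14, 3.14].

### API

Orientations are given as a rotation vector (axis times angle).
In Python, from workcell import sensors, vision, env gives the robot as it stands.
- The arm moves only by the shell command python3 -m pendant 'ROWS' [FORCE]. ROWS is JSON, one flat list of numbers, 5 for each row, row after row: the shift along the tool's x, y, z in units of 25 mm (1.0 is 25 mm), then the turn about the tool's z in units of 5 degrees (1.0 is 5 degrees), then the closure, from -1 (fully open) to 1 (shut). A call has 1 to 20 rows; each row is the pose to reach, as a shift and turn from the pose commanded when the call began, along the tool's axes at that moment; what a row does not reach only later rows make up. A row lasts 1/12 s, in which the tool goes at most 41.7 mm and 7.16 degrees, less where a joint would pass 70% of its speed; a pose out of reach is approached as far as the arm can. A call with a gripper value outside its range is refused whole. The fingers move at their own pace and stop on an object; FORCE is the grip in N (left out, the last holds). Time passes only in rows, so rows that repeat a pose let the fingers close. It gives the time, the measured TCP pose, the force, the opening and the grip force at its end, in the units of the state.
- sensors.get_obs(): the state, without advancing time (a new reading comes with each control period).
- vision.snapshot(name): name is "scene" or "top"; returns a dict with "image" (480x640x3 uint8, red, green, blue), "camera_matrix" (3x3 intrinsics, pixels), "view" (4x4, takes a point from world to camera coordinates). Camera axes: x right, y down, z forward; pixel columns grow to the right and rows downward; lengths in m; the calibration is good to about 2 mm. A picture is of the moment at which its call begins. There is no depth.
- env.close_job(): hands the job in; it is judged then, once.
The state is a dict: "time": time; "joints": joint angles; "qd": joint speeds; "tau": joint torques, N m; "position": TCP position; "eef_rot": TCP orientation; "ft_force": force on the tool from outside, world axes, zero at the start; "moment": the same for the moment, N m; "opening": opening from 0.0 (shut) to 1.0 (fully open); "gripper_force": force on a finger pad.
Only numpy, scipy, OpenCV 4.12 (cv2) and the standard library are available. Lean on these libraries where they do the work, as an engineer would, in place of code of your own. Each camera call takes 0.05 s, during which the arm holds its last target. There are 200 camera calls.

## Working session

There is one attempt and no reset: what is moved stays moved. The work goes in short steps, Python scripts to look and compute and a shell command to move; the robot and the scene stay as the last step left them, time stands still between calls to the robot, and variables do not carry over. Pictures are saved under pics/ and viewed, at most 10 in all, crops included, and the job is handed in when it is done.

```bash
ls; mkdir -p pics; cat > h.py <<'E'
from workcell import sensors, vision, env
import numpy as np, cv2
from scipy.spatial.transform import Rotation as R
def snap(n,f):
    s=vision.snapshot(n); cv2.imwrite(f'pics/{f}.png',s['image'][:,:,::-1]); np.savez(f'pics/{f}.npz',**s); return s
def px(f,u,v,z):
    s=np.load(f'pics/{f}.npz'); K=s['camera_matrix'];V=s['view']
    d=V[:3,:3].T@np.linalg.solve(K,[u,v,1.]); c=-V[:3,:3].T@V[:3,3]
    return c+d*(z-c[2])/d[2]
def proj(f,p):
    s=np.load(f'pics/{f}.npz'); q=s['view'][:3,:3]@np.array(p)+s['view'][:3,3]; q=s['camera_matrix']@q; return q[:2]/q[2]
E
python3 - <<'E'
from h import *
for n in('scene','top'):
    s=snap(n,n+'0'); V=s['view']; print(n,-V[:3,:3].T@V[:3,3],V[2,:3],s['camera_matrix'][0])
o=sensors.get_obs(); print(o); print(R.from_rotvec(o['eef_rot']).as_matrix().round(3))
E
```

```text
pics
scene [1.14766611 0.82084444 1.03973534] [-0.43172888 -0.58080944 -0.69012359] [579.53616902   0.         318.1328939 ]
top [0.41533691 0.08007989 1.45735406] [ 0.1147017  -0.00955122 -0.99335406] [551.90817898   0.         314.48180505]
{'time': 0.1, 'joints': array([1.11519800e+00, 4.86288730e-02, 9.77371351e-02, 1.62201549e+00,
       3.61098784e-06, 1.44301144e+00]), 'qd': array([ 1.52888417e-03, -6.92182279e-05,  3.52497517e-03,  5.44919314e-04,
       -8.01147288e-04,  4.44267924e-05]), 'tau': array([ 2.79263731e-03, -3.39853191e+01,  3.20934534e+01,  1.58717466e-02,
       -1.58274574e-04,  9.91658936e-06]), 'position': array([0.16880709, 0.49656736, 0.24925035]), 'eef_rot': array([-0.51252574, -3.09888306,  0.00317348]), 'ft_force': array([-0.63467359, -0.74795297,  0.25301642]), 'moment': array([-0.02328608, -0.00885919,  0.01084087]), 'gripper_force': 0.0, 'opening': 1.0020958943720932}
[[-0.947  0.322 -0.001]
 [ 0.322  0.947 -0.002]
 [ 0.    -0.002 -1.   ]]
```

View pics/scene0.png

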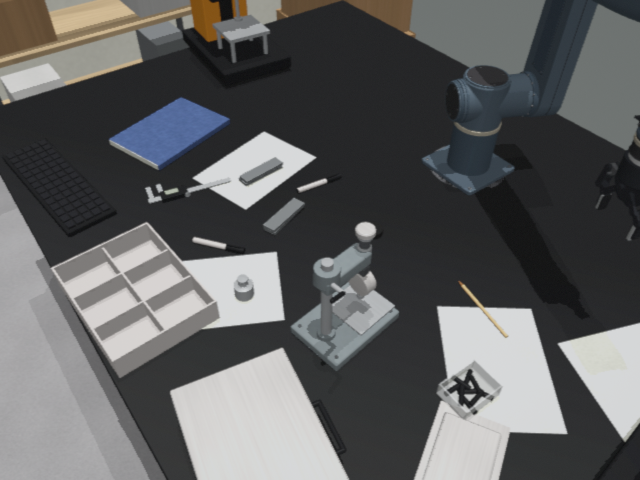

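View pics/top0.png

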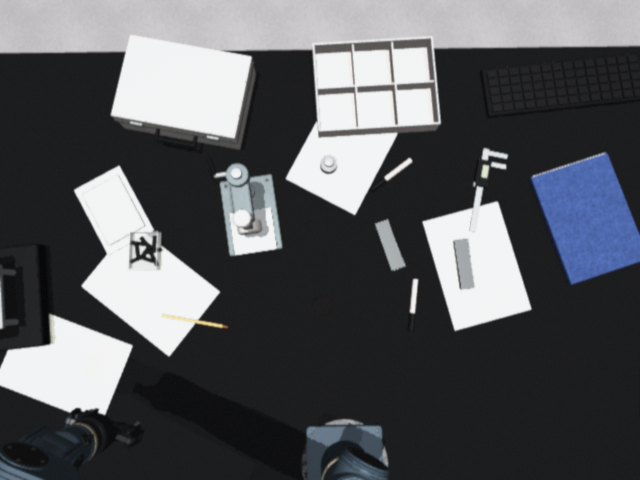

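Scene view: stand at about (345,315), knob at (365,232), and two bar piles at (285,215) and (261,171). Top view: piles at (390,245) and (463,263), knob at (241,220), anvil near (253,228). The black test block shows at about (322,305).

```bash
python3 - <<'E'
from h import *
im=cv2.imread('pics/top0.png'); sc=cv2.imread('pics/scene0.png')
a=cv2.resize(im[150:270,200:300],None,fx=4,fy=4,interpolation=cv2.INTER_CUBIC)
b=cv2.resize(sc[215:335,280:405],None,fx=4,fy=4,interpolation=cv2.INTER_CUBIC)
c=np.zeros((480,800,3),np.uint8); c[:,:400]=a; c[:,400:]=b[:,100:500]; cv2.imwrite('pics/crop1.png',c)
for n,(x0,x1,y0,y1) in {'A':(365,412,210,280),'B':(450,478,232,298)}.items():
    g=im[y0:y1,x0:x1].astype(int); m=((g.mean(2)>70)&(g.mean(2)<190)).astype(np.uint8)
    nn,l,st,ce=cv2.connectedComponentsWithStats(m); k=1+st[1:,4].argmax()
    ys,xs=np.where(l==k); r=cv2.minAreaRect(np.c_[xs+x0,ys+y0].astype(np.float32)); bx=cv2.boxPoints(r)
    P=np.array([px('top0',*p,.02) for p in bx]); print(n,st[k,4],r,P[:,:2].round(4).tolist(),P.mean(0).round(4))
    e=[P[1]-P[0],P[2]-P[1]]; print([np.linalg.norm(q).round(4) for q in e],[np.degrees(np.arctan2(q[1],q[0])).round(1) for q in e])
for q in [(322,305)]: print(px('top0',*q,.016))
E
```

```text
A 783 ((389.378662109375, 244.77415466308594), (51.4099006652832, 16.00596809387207), 68.87527465820312) [[0.6091, -0.0872], [0.6239, -0.1269], [0.4969, -0.1715], [0.4825, -0.1321]] [ 0.5531 -0.1294  0.02  ]
[np.float64(0.0424), np.float64(0.1346)] [np.float64(-69.6), np.float64(-160.7)]
B 737 ((462.9126892089844, 263.8188781738281), (49.51777648925781, 15.386879920959473), 82.69424438476562) [[0.5624, -0.2947], [0.5671, -0.3351], [0.4385, -0.3455], [0.434, -0.3055]] [ 0.5005 -0.3202  0.02  ]
[np.float64(0.0406), np.float64(0.129)] [np.float64(-83.5), np.float64(-175.4)]
[0.39889984 0.04943619 0.016     ]
```

View pics/crop1.png

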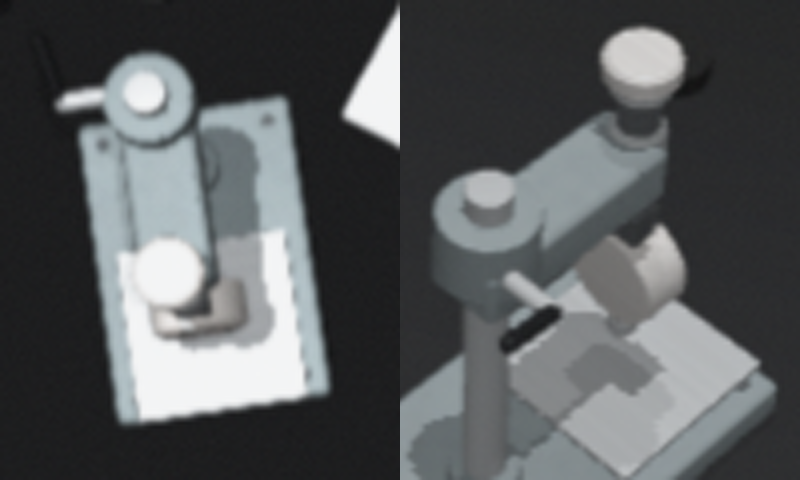

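The crop shows the base corners, the anvil quad, and the knob top centred at about (242,218) in the top view and (365.5,229) in the scene view. Next I triangulate the knob and fit the stand.

```bash
python3 - <<'E'
from h import *
T=lambda X,Y,z:px('top0',200+X/4,150+Y/4,z)
B=np.array([T(*p,.024) for p in[(80,130),(287,97),(327,392),(122,424)]]); print('base',B[:,:2].round(4).tolist())
print([np.linalg.norm(B[i]-B[(i+1)%4]).round(4) for i in range(4)])
A=np.array([T(*p,.030) for p in[(118,253),(284,230),(308,394),(138,419)]]); print('anvil',A[:,:2].round(4).tolist())
print([np.linalg.norm(A[i]-A[(i+1)%4]).round(4) for i in range(4)], A.mean(0))
d=B[0]-B[3]; d2=B[1]-B[2]; print('yaw base',np.degrees(np.arctan2(d[1],d[0])),np.degrees(np.arctan2(d2[1],d2[0])))
w=B[0]-B[1]; w2=B[3]-B[2]; yw=[np.degrees(np.arctan2(x[1],x[0]))-90 for x in(w,w2)];print('yaw w',yw)
D=(d+d2);D/=np.linalg.norm(D); fm=(B[2]+B[3])/2; print('axis from base front',fm+.055*D, 'from anvil', A.mean(0))
from scipy.optimize import least_squares
f=lambda p:np.r_[proj('top0',p)-[242,218],proj('scene0',p)-[365.5,229]]
r=least_squares(f,[.6,.2,.25]);print('knob',r.x,r.fun)
for z in(.257,.268,.279):print(z,px('top0',242,218,z),px('scene0',365.5,229,z))
E
```

```text
base [[0.7238, 0.3136], [0.7442, 0.177], [0.5479, 0.1521], [0.5289, 0.2854]]
[np.float64(0.1382), np.float64(0.1979), np.float64(0.1347), np.float64(0.1969)]
anvil [[0.6404, 0.2875], [0.6541, 0.1791], [0.5462, 0.1641], [0.5315, 0.2742]]
[np.float64(0.1093), np.float64(0.109), np.float64(0.1111), np.float64(0.1097)] [0.59307199 0.22623118 0.03      ]
yaw base 8.235304278087654 7.226275041655834
yaw w [np.float64(8.506159550626236), np.float64(8.114293437616865)]
axis from base front [0.59290234 0.22616614 0.024     ] from anvil [0.59307199 0.22623118 0.03      ]
knob [0.59266601 0.22709551 0.26058821] [-0.21264988  0.2242432  -0.271551   -0.029888  ]
0.257 [0.59368862 0.22707023 0.257     ] [0.58973832 0.22473871 0.257     ]
0.268 [0.59205421 0.22572321 0.268     ] [0.59757903 0.23311595 0.268     ]
0.279 [0.59041981 0.2243762  0.279     ] [0.60541975 0.24149319 0.279     ]
```

Cross-checks hold: the anvil measures 110 mm square, the base about 137 x 197 mm, and the two axis estimates agree to 1 mm. The gap is about 25 mm, so two bars are needed, and both can come from pile A. Now the helper for working out moves.

```bash
cat >> h.py <<'E'
AX=np.array([.593,.2263]); SY=np.radians(8.)
def to(x,y,z,yaw=None):
    "units for a shift to world x,y,z; yaw = bar/stand x-axis heading (deg); tool x points opposite"
    o=sensors.get_obs(); M=R.from_rotvec(o['eef_rot']).as_matrix()
    s=M.T@(np.array([x,y,z])-o['position'])/.025
    cur=np.degrees(np.arctan2(M[1,0],M[0,0]))-180
    t=0 if yaw is None else -((yaw-cur+180)%360-180)/5
    print('units',s.round(2),'turn',round(t,2),'| pos',o['position'].round(4),'yaw',round((cur+180)%360-180,1),'t',round(o['time'],1),'F',o['ft_force'].round(1),'op',round(o['opening'],3)); return s
def bar(x,y,yaw,d):
    a=np.radians(yaw); return x+d*np.cos(a),y+d*np.sin(a)
E
python3 - <<'E'
from h import *
for q in[(415,280),(410,330)]: print(px('top0',*q,.008))
x,y=bar(.553,-.129,19.5,-.045); print(x,y); to(x,y,.09,19.5); to(x,y,.2,19.5)
E
```

```text
[ 0.46022816 -0.19571652  0.008     ]
[ 0.331047  -0.1780998  0.008    ]
0.510581132900852 -0.14402130866551968
units [-21.19 -19.84   6.41] turn -7.66 | pos [0.1688 0.4966 0.2493] yaw -18.8 t 0.1 F [-0.6 -0.7  0.3] op 1.002
units [-21.19 -19.85   2.01] turn -7.66 | pos [0.1688 0.4966 0.2493] yaw -18.8 t 0.1 F [-0.6 -0.7  0.3] op 1.002
```

```bash
python3 -m pendant '[-21.19,-19.84,2,-7.66,-0.5, -21.19,-19.84,2,-7.66,-0.5, -21.19,-19.84,2,-7.66,-0.5, -21.19,-19.84,2,-7.66,-0.5, -21.19,-19.84,2,-7.66,-0.5, -21.19,-19.84,2,-7.66,-0.5, -21.19,-19.84,2,-7.66,-0.5, -21.19,-19.84,2,-7.66,-0.5, -21.19,-19.84,2,-7.66,-0.5, -21.19,-19.84,2,-7.66,-0.5, -21.19,-19.84,2,-7.66,-0.5, -21.19,-19.84,2,-7.66,-0.5, -21.19,-19.84,2,-7.66,-0.5, -21.19,-19.84,2,-7.66,-0.5, -21.19,-19.84,2,-7.66,-0.5, -21.19,-19.84,6.4,-7.66,-0.5, -21.19,-19.84,6.4,-7.66,-0.5, -21.19,-19.84,6.4,-7.66,-0.5, -21.19,-19.84,6.4,-7.66,-0.5, -21.19,-19.84,6.4,-7.66,-0.5]'
python3 - <<'E'
from h import *
x,y=bar(.553,-.129,19.5,-.045); to(x,y,.028,19.5); snap('top','top1');snap('scene','scene1')
a=cv2.imread('pics/top1.png')[190:310,340:440];b=cv2.imread('pics/scene1.png')[140:260,230:330]
cv2.imwrite('pics/crop2.png',cv2.resize(np.hstack([a,b]),None,fx=4,fy=4,interpolation=cv2.INTER_CUBIC))
E
```

```text
time: 1.77
position: [0.5089, -0.1457, 0.084]
eef_rot: [0.525, -3.09, -0.004]
ft_force: [-1.7, -0.4, -0.5]
opening: 0.753
gripper_force: 0.0
units [-0.1   0.03  2.24] turn -0.04 | pos [ 0.5089 -0.1457  0.084 ] yaw 19.3 t 1.8 F [-1.7 -0.4 -0.5] op 0.753
```

View pics/crop2.png

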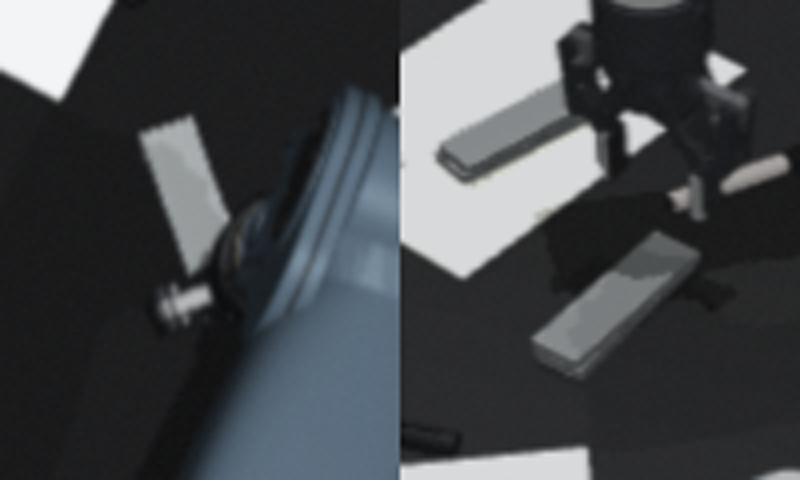

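The picture shows the gripper above pile A's tail end, with the upper bar nearly aligned on the lower one, seen in the crop from (540,355) to (690,250). I descend slowly.

```bash
python3 -c "
from h import *
x,y=bar(.553,-.129,19.5,-.045); to(x,y,.028,19.5)"
python3 -m pendant '[0,0,0.8,0,-0.5, 0,0,1.4,0,-0.5, 0,0,1.8,0,-0.5, 0,0,2.0,0,-0.5, 0,0,2.1,0,-0.5, 0,0,2.1,0,-0.5, 0,0,2.1,0,-0.5]'
python3 -c "
from h import *
x,y=bar(.553,-.129,19.5,-.045); to(x,y,.028,19.5)"
```

```text
units [-0.07 -0.06  2.36] turn -0.02 | pos [ 0.5088 -0.1434  0.0869] yaw 19.4 t 1.9 F [-0.5 -0.5  0.5] op 0.747
time: 2.45
position: [0.5116, -0.143, 0.039]
eef_rot: [-0.533, 3.094, -0.001]
ft_force: [-0.3, 0.3, 0.3]
opening: 0.748
gripper_force: 0.0
units [ 0.05 -0.02  0.44] turn 0.01 | pos [ 0.5116 -0.143   0.039 ] yaw 19.5 t 2.5 F [-0.3  0.3  0.3] op 0.748
```

```bash
python3 -m pendant '[0,0,0.2,0,-0.5, 0,0,0.4,0,-0.5, 0,0,0.4,0,-0.5, 0,0,0.4,0,0.5, 0,0,0.4,0,0.5, 0,0,0.4,0,0.5, 0,0,0.4,0,0.5, 0,0,0.4,0,0.5, 0,0,0.4,0,0.5, 0,0,0.4,0,0.5, 0,0,0.4,0,0.5]' 50
```

```text
time: 3.37
position: [0.5114, -0.1434, 0.0283]
eef_rot: [-0.532, 3.095, -0.001]
ft_force: [0.7, -0.2, 2.2]
opening: 0.407
gripper_force: 53.3
```

```bash
python3 -m pendant '[0,0,-0.5,0,0.5, 0,0,-1.0,0,0.5, 0,0,-2.0,0,0.5, 0,0,-3,0,0.5, 0,0,-3,0,0.5, 0,0,-3,0,0.5, 0,0,-3,0,0.5]'
python3 - <<'E'
from h import *
x,y=bar(*AX,8,-.13); to(x,y,.11,8); snap('scene','scene2')
b=cv2.imread('pics/scene2.png')[120:260,200:360]
cv2.imwrite('pics/crop3.png',cv2.resize(b,None,fx=4,fy=4,interpolation=cv2.INTER_CUBIC))
E
```

```text
time: 3.95
position: [0.5102, -0.1427, 0.1017]
eef_rot: [0.532, -3.095, -0.002]
ft_force: [0.2, -0.5, 0.5]
opening: 0.405
gripper_force: 51.8
units [-2.96 13.84 -0.31] turn 2.31 | pos [ 0.5102 -0.1427  0.1017] yaw 19.5 t 4.0 F [ 0.2 -0.5  0.5] op 0.405
```

View pics/crop3.png

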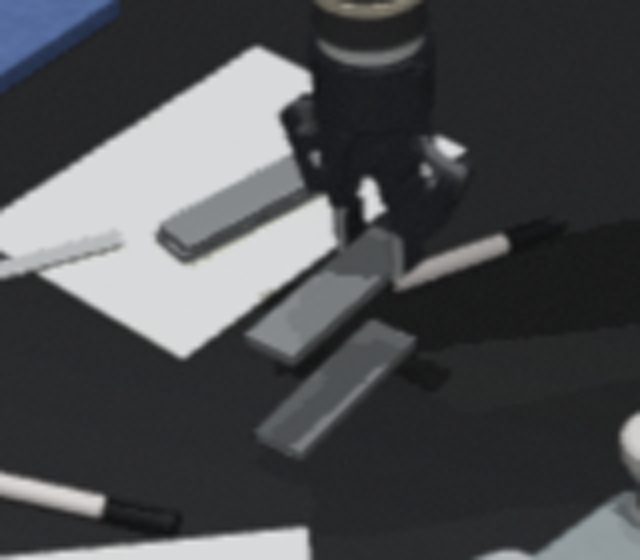

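The upper bar is held level in the fingers and the lower one stayed put at crop (340,390), i.e. scene pixel (285,217). Next I go to the standoff 150 mm in front of the axis.

```bash
python3 - <<'E'
from h import *
x,y=bar(*AX,8,-.15); to(x,y,.11,8)
E
```

```text
units [-2.19 13.99 -0.33] turn 2.31 | pos [ 0.5097 -0.1425  0.101 ] yaw 19.5 t 4.0 F [ 0.2  0.1 -1. ] op 0.401
```

```bash
python3 -m pendant '[-1.0,1.5,-0.3,0.3,0.5, -1.5,3,-0.3,0.8,0.5, -2.2,4.5,-0.3,1.5,0.5, -2.2,6,-0.3,2.31,0.5, -2.2,7.5,-0.3,2.31,0.5, -2.2,9,-0.3,2.31,0.5, -2.2,10.5,-0.3,2.31,0.5, -2.2,12,-0.3,2.31,0.5, -2.2,13.2,-0.3,2.31,0.5, -2.2,13.99,-0.3,2.31,0.5, -2.2,13.99,-0.3,2.31,0.5, -2.2,13.99,-0.3,2.31,0.5, -2.2,13.99,-0.3,2.31,0.5]'
python3 - <<'E'
from h import *
x,y=bar(*AX,8,-.15); to(x,y,.0525,8)
s=snap('top','top2'); im=cv2.imread('pics/top2.png'); x0,x1,y0,y1=365,412,210,280
g=im[y0:y1,x0:x1].astype(int); m=((g.mean(2)>60)&(g.mean(2)<190)).astype(np.uint8)
nn,l,st,ce=cv2.connectedComponentsWithStats(m); k=1+st[1:,4].argmax()
ys,xs=np.where(l==k); r=cv2.minAreaRect(np.c_[xs+x0,ys+y0].astype(np.float32)); P=np.array([px('top2',*p,.01) for p in cv2.boxPoints(r)])
print(st[k,4],r,P[:,:2].round(4).tolist(),P.mean(0).round(4))
E
```

```text
time: 5.08
position: [0.4452, 0.2043, 0.109]
eef_rot: [0.218, -3.132, 0.002]
ft_force: [0.5, -0.1, -0.5]
opening: 0.405
gripper_force: 51.8
units [0.02 0.05 2.26] turn -0.01 | pos [0.4452 0.2043 0.109 ] yaw 8.0 t 5.1 F [ 0.5 -0.1 -0.5] op 0.405
777 ((389.7107849121094, 245.2112274169922), (51.47679901123047, 15.112987518310547), 67.89054870605469) [[0.6091, -0.0893], [0.6238, -0.1269], [0.4966, -0.174], [0.4822, -0.1367]] [ 0.5529 -0.1317  0.01  ]
```

```bash
python3 -m pendant '[0,0.05,0.8,0,0.5, 0,0.05,1.6,0,0.5, 0,0.05,2.1,0,0.5, 0,0.05,2.25,0,0.5, 0,0.05,2.25,0,0.5, 0,0.05,2.25,0,0.5, 0,0.05,2.25,0,0.5]'
python3 - <<'E'
from h import *
x,y=bar(*AX,8,-.08); to(x,y,.0525,8)
snap('scene','scene3'); b=cv2.imread('pics/scene3.png')[200:350,280:430]
cv2.imwrite('pics/crop4.png',cv2.resize(b,None,fx=4,fy=4,interpolation=cv2.INTER_CUBIC))
E
```

```text
time: 5.72
position: [0.4468, 0.206, 0.0552]
eef_rot: [-0.217, 3.132, 0.001]
ft_force: [0.5, 0.8, 0.5]
opening: 0.401
gripper_force: 51.8
units [-2.7  -0.    0.11] turn -0.02 | pos [0.4468 0.206  0.0552] yaw 7.9 t 5.7 F [0.5 0.8 0.5] op 0.401
```

View pics/crop4.png

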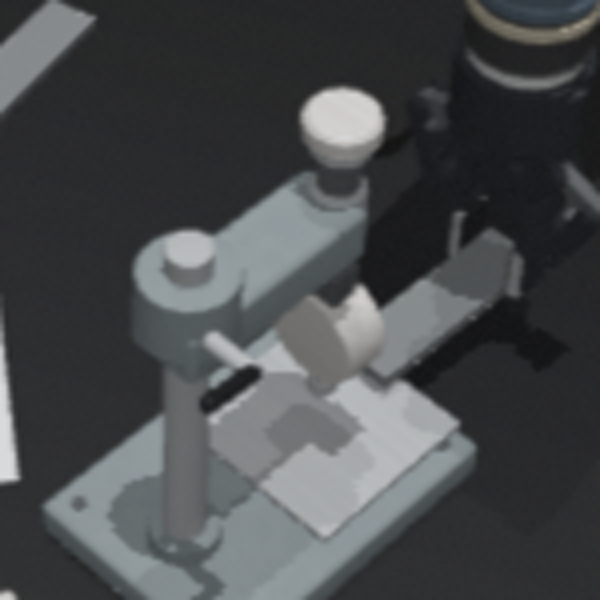

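The bar's tip is over the anvil's front edge at crop (385,375), in line with the foot, which shows at (318,385). I insert it, lower it and release.

```bash
python3 -m pendant '[0,0,0.12,0,0.5, -0.3,0,0.12,0,0.5, -0.7,0,0.12,0,0.5, -1.1,0,0.12,0,0.5, -1.5,0,0.12,0,0.5, -1.9,0,0.12,0,0.5, -2.3,0,0.12,0,0.5, -2.6,0,0.12,0,0.5, -2.7,0,0.12,0,0.5, -2.7,0,0.16,0,0.5, -2.7,0,0.20,0,0.5, -2.7,0,0.20,0,0.5, -2.7,0,0.20,0,0.5]'; python3 -c "
from h import *
x,y=bar(*AX,8,-.08); to(x,y,.0483,8)"
```

```text
time: 6.85
position: [0.5119, 0.2154, 0.0488]
eef_rot: [0.218, -3.133, 0.0]
ft_force: [-0.4, 0.4, -0.6]
opening: 0.401
gripper_force: 51.8
units [-0.07 -0.02  0.02] turn -0.0 | pos [0.5119 0.2154 0.0488] yaw 8.0 t 6.8 F [-0.4  0.4 -0.6] op 0.401
```

```bash
python3 -m pendant '[0,0,0.03,0,0.5, 0,0,0.05,0,0.5, 0,0,0.05,0,0.5, 0,0,0.05,0,-0.5, 0,0,0.05,0,-0.5, 0,0,0.05,0,-0.5, 0,0,0.05,0,-0.5, 0,0,0.05,0,-0.5, 0,0,-0.6,0,-0.5, 0.3,0,-1.5,0,-0.5, 1.0,0,-2,0,-0.5, 2,0,-2.2,0,-0.5, 2.8,0,-2.2,0,-0.5, 2.8,0,-2.2,0,-0.5]'; python3 -c "
from h import *
snap('scene','scene4'); b=cv2.imread('pics/scene4.png')[200:350,280:430]
cv2.imwrite('pics/crop5.png',cv2.resize(b,None,fx=4,fy=4,interpolation=cv2.INTER_CUBIC))
x,y=bar(.5529,-.1317,20.5,-.045); to(x,y,.09,20.5)"
```

```text
time: 8.02
position: [0.4399, 0.2055, 0.1042]
eef_rot: [0.22, -3.131, 0.0]
ft_force: [-1.2, 1.3, -1.4]
opening: 0.749
gripper_force: 0.0
units [ -0.76 -14.37   0.56] turn -2.5 | pos [0.4418 0.2057 0.1041] yaw 8.0 t 8.1 F [ 0.5 -0.  -0. ] op 0.753
```

View pics/crop5.png

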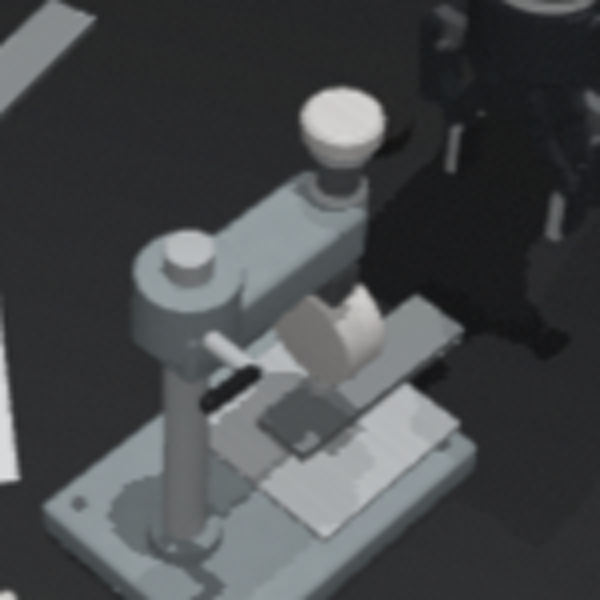

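The first bar lies flat and square under the foot, with its far end at crop (285,440) and its tail at (440,315). Now the second bar.

```bash
python3 -m pendant '[-0.1,-1.5,0,-0.5,-0.5, -0.2,-3,0,-1,-0.5, -0.4,-4.5,0,-2,-0.5, -0.5,-6,0,-2.5,-0.5, -0.76,-7.5,0,-2.5,-0.5, -0.76,-9,0,-2.5,-0.5, -0.76,-10.5,0,-2.5,-0.5, -0.76,-12,0,-2.5,-0.5, -0.76,-13.5,0,-2.5,-0.5, -0.76,-14.37,0,-2.5,-0.5, -0.76,-14.37,1,-2.5,-0.5, -0.76,-14.37,2,-2.5,-0.5, -0.76,-14.37,2.5,-2.5,-0.5, -0.76,-14.37,2.7,-2.5,-0.5, -0.76,-14.37,2.7,-2.5,-0.5, -0.76,-14.37,2.7,-2.5,-0.5, -0.76,-14.37,2.7,-2.5,-0.5]';  python3 -c "
from h import *
x,y=bar(.5529,-.1317,20.5,-.045); to(x,y,.021,20.5)"
```

```text
time: 9.48
position: [0.5132, -0.1478, 0.038]
eef_rot: [-0.558, 3.089, -0.002]
ft_force: [-0.1, -0.4, 0.9]
opening: 0.746
gripper_force: 0.0
units [0.09 0.05 0.68] turn -0.0 | pos [ 0.5132 -0.1478  0.038 ] yaw 20.5 t 9.5 F [-0.1 -0.4  0.9] op 0.746
```

```bash
python3 -m pendant '[0,0,0.3,0,-0.5, 0,0,0.55,0,-0.5, 0,0,0.66,0,-0.5, 0,0,0.66,0,-0.5, 0,0,0.66,0,0.5, 0,0,0.66,0,0.5, 0,0,0.66,0,0.5, 0,0,0.66,0,0.5, 0,0,0.66,0,0.5, 0,0,0.66,0,0.5, 0,0,0.66,0,0.5, 0,0,0.66,0,0.5]' 50
```

```text
time: 10.48
position: [0.5123, -0.1475, 0.0206]
eef_rot: [-0.558, 3.091, -0.001]
ft_force: [0.2, -0.4, 3.9]
opening: 0.408
gripper_force: 50.9
```

```bash
python3 -m pendant '[0,0,-0.5,0,0.5, 0,0,-1.5,0,0.5, 0,0,-2.5,0,0.5, 0,0,-3.5,0,0.5, 0,0,-3.5,0,0.5, 0,0,-3.5,0,0.5, 0,0,-3.5,0,0.5]'; python3 -c "
from h import *
x,y=bar(*AX,8,-.15); to(x,y,.11,8)"
```

```text
time: 11.07
position: [0.5112, -0.1471, 0.1066]
eef_rot: [0.558, -3.09, -0.001]
ft_force: [-1.0, 0.0, -0.9]
opening: 0.4
gripper_force: 50.6
units [-2.43 14.14 -0.12] turn 2.49 | pos [ 0.5112 -0.1471  0.1066] yaw 20.5 t 11.1 F [-1.   0.  -0.9] op 0.4
```

```bash
python3 -m pendant '[-1.0,1.5,0,0.3,0.5, -1.5,3,0,0.8,0.5, -2.4,4.5,0,1.5,0.5, -2.4,6,0,2.49,0.5, -2.43,7.5,0,2.49,0.5, -2.43,9,0,2.49,0.5, -2.43,10.5,0,2.49,0.5, -2.43,12,0,2.49,0.5, -2.43,13.2,0,2.49,0.5, -2.43,14.14,0,2.49,0.5, -2.43,14.14,0,2.49,0.5, -2.43,14.14,0.8,2.49,0.5, -2.43,14.14,1.3,2.49,0.5, -2.43,14.14,1.3,2.49,0.5, -2.43,14.14,1.3,2.49,0.5, -2.43,14.14,1.3,2.49,0.5]'; python3 -c "
from h import *
x,y=bar(*AX,8,-.15); to(x,y,.062,8)
snap('scene','scene5'); b=cv2.imread('pics/scene5.png')[200:350,280:430]
cv2.imwrite('pics/crop6.png',cv2.resize(b,None,fx=4,fy=4,interpolation=cv2.INTER_CUBIC))"
```

```text
time: 12.4
position: [0.4449, 0.2045, 0.0747]
eef_rot: [0.219, -3.133, 0.001]
ft_force: [-0.6, -0.1, -0.3]
opening: 0.4
gripper_force: 50.6
units [0.01 0.04 0.51] turn -0.0 | pos [0.4449 0.2045 0.0747] yaw 8.0 t 12.4 F [-0.6 -0.1 -0.3] op 0.4
```

View pics/crop6.png

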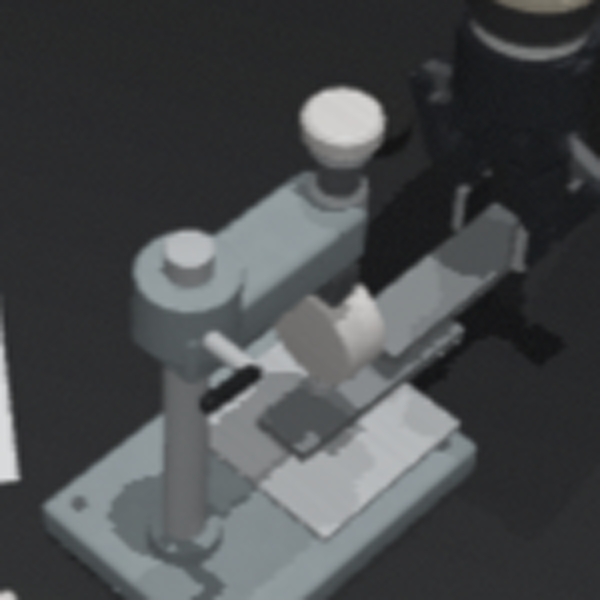

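The second bar is level, above and parallel to the first, with its tip at crop (395,350). I descend to insertion height.

```bash
python3 -m pendant '[0,0.04,0.25,0,0.5, 0,0.04,0.47,0,0.5, 0,0.04,0.47,0,0.5, 0,0.04,0.47,0,0.5]'; python3 -c "
from h import *
x,y=bar(*AX,8,-.08); to(x,y,.062,8)"
```

```text
time: 12.78
position: [0.4446, 0.2059, 0.0628]
eef_rot: [0.219, -3.133, 0.0]
ft_force: [0.0, -0.2, 0.3]
opening: 0.403
gripper_force: 50.6
units [-2.79 -0.02  0.03] turn 0.0 | pos [0.4446 0.2059 0.0628] yaw 8.0 t 12.8 F [ 0.  -0.2  0.3] op 0.403
```

```bash
python3 -m pendant '[-0.3,0,0.03,0,0.5, -0.7,0,0.03,0,0.5, -1.1,0,0.03,0,0.5, -1.5,0,0.03,0,0.5, -1.9,0,0.03,0,0.5, -2.3,0,0.03,0,0.5, -2.65,0,0.03,0,0.5, -2.75,0,0.03,0,0.5, -2.75,0,0.03,0,0.5, -2.75,0,0.06,0,0.5, -2.75,0,0.08,0,0.5, -2.75,0,0.08,0,0.5]'; python3 -c "
from h import *
x,y=bar(*AX,8,-.08); to(x,y,.0606,8)"
```

```text
time: 13.78
position: [0.5124, 0.2156, 0.061]
eef_rot: [0.22, -3.133, 0.0]
ft_force: [0.5, 0.5, -0.4]
opening: 0.401
gripper_force: 50.6
units [-0.05 -0.02  0.02] turn 0.01 | pos [0.5124 0.2156 0.061 ] yaw 8.0 t 13.8 F [ 0.5  0.5 -0.4] op 0.401
```

```bash
python3 -m pendant '[0,0,0.02,0,0.5, 0,0,0.03,0,0.5, 0,0,0.03,0,0.5, 0,0,0.03,0,-0.5, 0,0,0.03,0,-0.5, 0,0,0.03,0,-0.5, 0,0,0.03,0,-0.5, 0,0,0.03,0,-0.5, 0,0,-0.6,0,-0.5, 0.3,0,-1.5,0,-0.5, 1.0,0,-2,0,-0.5, 2,0,-2.2,0,-0.5, 2.8,0,-2.2,0,-0.5, 2.8,0,-2.2,0,-0.5]'; python3 -c "
from h import *
snap('scene','scene6'); snap('top','top6'); b=cv2.imread('pics/scene6.png')[200:350,300:400]; a=cv2.imread('pics/top6.png')[150:300,200:300]
cv2.imwrite('pics/crop7.png',cv2.resize(np.hstack([a,b]),None,fx=4,fy=4,interpolation=cv2.INTER_CUBIC))
to(*AX,.35,8)"
```

```text
time: 14.95
position: [0.4405, 0.2056, 0.1166]
eef_rot: [0.221, -3.131, 0.0]
ft_force: [-0.1, 1.4, -0.7]
opening: 0.748
gripper_force: 0.0
units [-6.04 -0.03 -9.34] turn 0.01 | pos [0.4436 0.2059 0.1165] yaw 8.0 t 15.1 F [-0.1 -0.3  0.5] op 0.746
```

View pics/crop7.png

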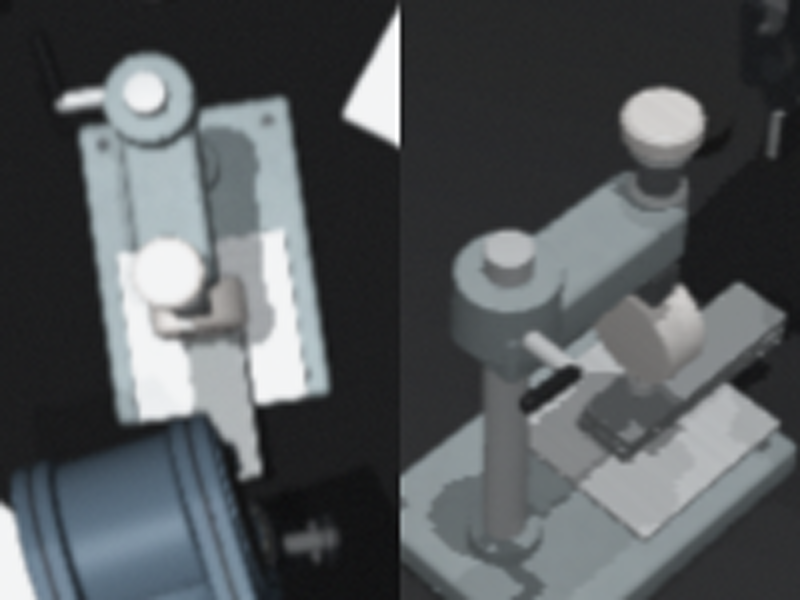

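Both bars are stacked flush and square under the foot, with the stack's tail at right-crop (750,300), and the foot is just above the top bar at (640,380). I raise the hand, shut the fingers and move over the knob.

```bash
python3 -c "
from h import *
for X in((197,400),(254,400)):
    p=px('top6',200+X[0]/4,150+X[1]/4,.05)[:2]-AX; c,s=np.cos(SY),np.sin(SY); print('stand frame',c*p[0]+s*p[1],-s*p[0]+c*p[1])"
python3 -m pendant '[0,0,-1.6,0,1, 0,0,-3.2,0,1, 0,0,-4.8,0,1, 0,0,-6.4,0,1, 0,0,-8,0,1, 0,0,-9.3,0,1, -1,0,-9.3,0,1, -2,0,-9.3,0,1, -3,0,-9.3,0,1, -4,0,-9.3,0,1, -5,0,-9.3,0,1, -5.7,0,-9.3,0,1, -6.04,-0.03,-9.3,0,1, -6.04,-0.03,-9,0,1, -6.04,-0.03,-8.5,0,1, -6.04,-0.03,-8.0,0,1, -6.04,-0.03,-8.0,0,1, -6.04,-0.03,-8.0,0,1]'
python3 -c "
from h import *
to(*AX,.28,8)"
```

```text
stand frame -0.04990898636610292 0.014667685278429241
stand frame -0.0554823306175071 -0.021309148370765564
time: 16.55
position: [0.5938, 0.2261, 0.3148]
eef_rot: [0.219, -3.132, 0.001]
ft_force: [0.2, 0.7, 0.5]
opening: 0.001
gripper_force: 0.0
units [0.03 0.01 1.39] turn 0.0 | pos [0.5938 0.2261 0.3148] yaw 8.0 t 16.6 F [0.2 0.7 0.5] op 0.001
```

The stack centre is within about 3 mm of the foot's axis laterally, inside the 9 mm tolerance. Now I descend onto the knob gently.

```bash
python3 -m pendant '[0,0,0.4,0,1, 0,0,0.8,0,1, 0,0,1.0,0,1, 0,0,1.1,0,1, 0,0,1.2,0,1, 0,0,1.25,0,1, 0,0,1.3,0,1, 0,0,1.3,0,1, 0,0,1.3,0,1]'
```

```text
time: 17.3
position: [0.5936, 0.2263, 0.285]
eef_rot: [-0.22, 3.132, 0.0]
ft_force: [-0.8, -0.1, 3.6]
opening: 0.0
gripper_force: 1.5
```

```bash
python3 -m pendant '[0,0,0.05,0,1, 0,0,0.1,0,1, 0,0,0.15,0,1, 0,0,0.2,0,1, 0,0,0.2,0,1, 0,0,0.2,0,1]'
python3 -m pendant '[0,0,0.03,0,1, 0,0,0.06,0,1, 0,0,0.06,0,1]'
```

```text
time: 17.8
position: [0.5936, 0.2263, 0.2789]
eef_rot: [-0.22, 3.133, 0.0]
ft_force: [1.5, -0.5, 4.2]
opening: 0.002
gripper_force: 2.0
time: 18.05
position: [0.5936, 0.2263, 0.2773]
eef_rot: [-0.22, 3.133, 0.0]
ft_force: [0.9, 0.6, 4.1]
opening: -0.004
gripper_force: 2.1
```

```bash
for i in 1; do python3 -m pendant '[0,0,0.03,0,1, 0,0,0.06,0,1, 0,0,0.06,0,1]'; python3 -m pendant '[0,0,0.03,0,1, 0,0,0.06,0,1, 0,0,0.06,0,1]'; python3 -m pendant '[0,0,0.03,0,1, 0,0,0.06,0,1, 0,0,0.06,0,1]'; done
```

```text
time: 18.3
position: [0.5936, 0.2263, 0.2758]
eef_rot: [-0.22, 3.133, 0.0]
ft_force: [1.5, 0.8, 4.6]
opening: 0.001
gripper_force: 2.3
time: 18.55
position: [0.5936, 0.2262, 0.2743]
eef_rot: [-0.22, 3.133, 0.0]
ft_force: [1.3, 1.0, 4.4]
opening: 0.001
gripper_force: 2.4
time: 18.8
position: [0.5936, 0.2262, 0.2741]
eef_rot: [-0.219, 3.132, 0.001]
ft_force: [0.1, -0.6, 6.8]
opening: -0.006
gripper_force: 3.7
```

The foot bit after about 11 mm of travel, matching a 31 mm gap less 20 mm of bars, and well short of the 18 mm stop. I firm up the push gradually.

```bash
python3 -m pendant '[0,0,0.03,0,1, 0,0,0.06,0,1, 0,0,0.06,0,1, 0,0,0.06,0,1]'; python3 -m pendant '[0,0,0.03,0,1, 0,0,0.06,0,1, 0,0,0.06,0,1, 0,0,0.06,0,1]'
```

```text
time: 19.13
position: [0.5936, 0.2262, 0.2741]
eef_rot: [-0.219, 3.13, 0.001]
ft_force: [-1.3, 0.1, 10.9]
opening: 0.001
gripper_force: 5.6
time: 19.47
position: [0.5936, 0.2263, 0.274]
eef_rot: [-0.219, 3.129, 0.001]
ft_force: [-1.0, -1.1, 14.6]
opening: -0.0
gripper_force: 7.3
```

```bash
python3 -m pendant '[0,0,0.03,0,1, 0,0,0.05,0,1, 0,0,0.05,0,1, 0,0,0.05,0,1, 0,0,0.05,0,1, 0,0,0.05,0,1, 0,0,0.05,0,1, 0,0,0.05,0,1, 0,0,0.05,0,1, 0,0,0.05,0,1]'; python3 -c "
from h import *
snap('scene','scene7'); snap('top','top7'); b=cv2.imread('pics/scene7.png')[200:350,300:400]; a=cv2.imread('pics/top7.png')[150:300,200:300]
cv2.imwrite('pics/crop8.png',cv2.resize(np.hstack([a,b]),None,fx=4,fy=4,interpolation=cv2.INTER_CUBIC))"
```

```text
time: 20.3
position: [0.5936, 0.2262, 0.274]
eef_rot: [-0.219, 3.127, 0.002]
ft_force: [-2.4, -0.9, 17.6]
opening: 0.001
gripper_force: 8.8
```

View pics/crop8.png

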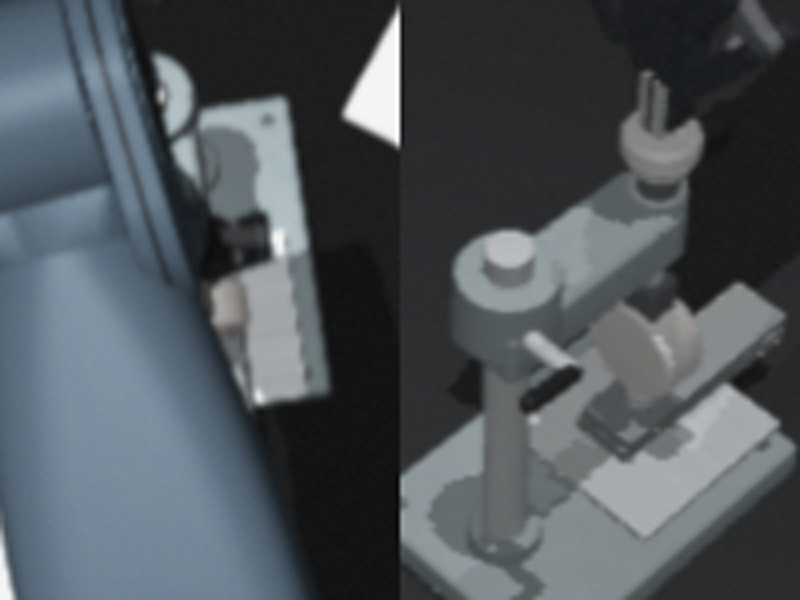

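The fingers press the knob at right-crop (655,135), the foot sits on the flat stack at (655,400), and the push is a steady 17.6 N. I hand it in.

```bash
python3 -c "
from h import *
print(env.close_job())"
```

```text
the job is handed in; nothing more can be done
None
```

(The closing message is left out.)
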